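# Swap the clipper and the trimmer on the rack and pin its lock

## Task

The wide clipper and the slim trimmer stand in each other's dish on the rack: swap them, parking one of them on the bare cork pad on the way, keeping both upright and leaving the glass tumbler standing where it is. Then lock the rack: swing its lever in against the stop, so that the hole in the lever lies over the hole in the block, and push the pin from its wooden holder through both, fully home. Let go of everything.

Things in the scene. Friction and masses are not known exactly. Their poses are not given: they have to be found in the camera images.
- clipper_mid (a point): Wide grey clipper standing upright, blade up, 125 mm tall, about 0.24 kg; starts in the round dish. Point: its centre, half-way up (62.5 mm above its underside). Black foot 40 (x) by 50 (y) mm, 12 mm high; then a flat-sided body 34 mm thick along x, 46 mm wide along y, up to 102 mm above the underside; then the blade head, 22 by 50 mm. z up.
- trimmer_mid (a point): Slim round silver trimmer standing upright, small T blade up, 115 mm tall, about 0.16 kg; starts in the square dish. Point: its centre, half-way up (57.5 mm above its underside). Round black foot 44 mm across, 12 mm high; then a plain cylinder 31 mm across up to 92 mm above the underside; then a thin neck and the blade, 10 by 32 mm. z up.
- tumbler_mid (a point): Empty drinking tumbler of clear glass, 66 mm across the rim, 95 mm tall, standing loose on the rack: leave it alone. This point is its centre, half-way up. z up.
- round_dish: Round white dish fixed on the rack, 92 mm across outside, 84 mm inside, rim 12 mm high, inner floor 4 mm above its origin. Origin: centre of its underside, on the rack's top, 40 mm above the counter. The slim trimmer must end here.
- square_dish: Square white dish fixed on the rack, 92 mm outside, 84 mm inside, sides along its x and y, rim 12 mm high, inner floor 4 mm above its origin. Origin: centre of its underside, on the rack's top. The wide clipper must end here.
- cork_pad: Bare flat square cork pad fixed on the rack, 86 mm, 4 mm thick, no rim, empty at the start: the free spot. Origin: centre of its underside, on the rack's top. The two dishes, the pad and the tumbler stand at the corners of a 134 mm square on the round grey rack (about 320 mm across); which is at which corner varies.
- pin_knob (a point): Retaining pin, upright, 80 mm long: steel shank 8 mm across, 40 mm long, pointing down, and on it a round black knob 26 mm across, 40 mm tall. Point: centre of the knob, 20 mm above the knob's underside, 60 mm above the tip. At the start the shank is in a hole in a small wooden holder (46 mm square, 50 mm high) and the knob rests on it. z up.
- lever (a joint): Angle of the rack's locking lever, rad: a flat aluminium arm beside the rack, swinging level about an upright axis. 0: against its stop, its hole exactly over the hole in the block. Grows as it swings out, away from the rack, counter-clockwise from above, up to 1.2; starts at 0.5 to 0.9. It turns lightly (under 1 N at the handle) and stays where left.
- lever_handle (a point): Upright round black post at the lever's free end, 14 mm across, 42 mm tall. Point: centre of the post, 65 mm above the counter, 21 mm above the lever's top. It is 135 mm from the lever's axis; the hole in the lever (15 mm across, in a 40 mm square plate) is 90 mm from the axis, between axis and post.
- lock_hole (a point): Upright through hole, 15 mm wide, in the dark steel block (44 mm square, 34 mm high) beside the rack. Point: centre of its mouth, on the block's top. z up, +y to the rack, +x to the lever's axis, 90 mm away. With the lever in, its plate lies 2 to 10 mm above this point, its handle stands 45 mm away along -x, and the knob of a pin fully home sits on the plate, knob centre 30 mm above this point.

How it is judged (in metres and radians):
On the way, in this order (a step that is already met when the one before it is completed fails the run):
1. one of the two, clipper or trimmer, stands released on the cork pad (((horizontal distance between clipper_mid and cork_pad below 0.015 m and z of clipper_mid in the frame of cork_pad below 0.0725 m and angle between clipper_mid's own z axis and vertical below 0.1 rad and contact force between the fingers and clipper below 0.1 N) or (horizontal distance between trimmer_mid and cork_pad below 0.015 m and z of trimmer_mid in the frame of cork_pad below 0.0675 m and angle between trimmer_mid's own z axis and vertical below 0.1 rad and contact force between the fingers and trimmer below 0.1 N))), for 0.2 s.
2. the clipper stands released in the square dish and the trimmer in the round dish (horizontal distance between clipper_mid and square_dish below 0.015 m and z of clipper_mid in the frame of square_dish below 0.0725 m and angle between each of clipper_mid, trimmer_mid's own z axis and vertical below 0.1 rad and contact force between the fingers and clipper below 0.1 N and horizontal distance between trimmer_mid and round_dish below 0.015 m and z of trimmer_mid in the frame of round_dish below 0.0675 m and contact force between the fingers and trimmer below 0.1 N), for 0.2 s.
3. the lever is in and the pin is fully home through both holes, released (value of joint lever below 0.08 rad and horizontal distance between pin_knob and lock_hole below 0.006 m and z of pin_knob in the frame of lock_hole below 0.036 m and angle between pin_knob's own z axis and vertical below 0.1 rad and contact force between the fingers and pin below 0.1 N), for 0.2 s.
At the end, for the whole second after the job is handed in: Clipper in the square dish, trimmer in the round dish, each upright (0.1 rad) on its floor within 15 mm of its centre; lever in (below 0.08 rad); pin upright through both holes, within 6 mm of the hole's centre and of fully home; all released and at rest (all of step 2 and all of step 3 and linear speed of each of clipper, trimmer, pin, tumbler below 0.02 m/s); the robot touches nothing.
It fails at once if the tumbler is shifted by more than 15 mm or tipped (distance of tumbler_mid from where it was at the start of the episode above 0.015 m or angle between tumbler_mid's own z axis and vertical above 0.3 rad).
It fails at once if the clipper or the trimmer falls over (angle between any of clipper_mid, trimmer_mid's own z axis and vertical above 0.8 rad).
It also fails if it takes over 134 s, if anything falls off the work surface, if the arm or the gripper's body presses on something with over 40 N, if the wrist force passes 120 N, or if a joint passes its speed limit or range.

## Robot

A 7-joint arm with a two-finger parallel gripper is mounted at the origin on the work surface. World frame = base frame: x ahead of the robot, y to its left, z up, the work surface at z = 0. Lengths are in mm, angles in rad, forces in N, time in s.
With the tool pointing down it reaches from about 400 to 925 mm from the base axis. Payload 5.6 kg.
Tool frame: the origin (TCP) lies on the centre line of the jaws, within the pads' length; the fingertips stand 8 mm ahead of it and the grasp point (between the pads) lies 11 mm behind it (nose_length is the distance from the TCP to the fingertips, in mm); z points along the fingers, y is the line along which they close (so a half turn about z gives the same grasp; the last joint's range is limited). The gripper opens to 85 mm and grips with 20 to 120 N. Pads are 22 mm wide; open, the fingers measure 114 mm over their backs; the gripper's body (76 mm by 85 mm) begins 54 mm behind the grasp point. The pads swing forward as they close: fully open they stand 13 mm farther back than shut.
Start: joints at [-1.295, 0.468, -0.012, 1.603, 0.006, 1.071, -0.056], TCP at [203.768, 617.241, 239.29] pointing down, gripper open.
Joint ranges: [-2.53, 2.53], [-0.31, 2.02], [-1.57, 1.55], [0.28, 2.44], [-1.29, 4.43], [0.15, 1.84], [-2.92, 2.92]. Speed limits (rad/s): [2.57, 2.57, 3.14, 3.14, 3.14, 3.14, 3.14].

## Interface

Orientations are given as a 3x3 rotation matrix whose columns are the frame's x, y, z axes.
In Python, from plant import read_state, get_image, camera_info, job_done, nose_length gives the robot as it stands. The module is installed in compiled form; this text tells all that it offers.
- The arm moves only by the tool jog_arm, never from a script. Its argument "plan" is a list of rows, each a list of 5 numbers: the shift along the tool's x, y, z in units of 1 m (1.0 is 1 m), then the turn about the tool's z in units of pi/2 rad (1.0 is pi/2 rad), then the opening, from -1 (shut) to 1 (fully open). In form: [[x, y, z, yaw, hand], ...]. A call has 1 to 8 rows; each row is the pose to reach, as a shift and turn from the pose commanded when the call began, along the tool's axes at that moment; what a row does not reach only later rows make up. A row lasts 1/12 s, in which the tool goes at most 41.7 mm and 7.16 degrees, less where a joint would pass 70% of its speed; a pose out of reach is approached as far as the arm can. A call with a number of a shift or a turn outside -1 to 1 is refused whole. A call with a gripper value outside its range is refused whole. The fingers move at their own pace and stop on an object; "grip_force" is the grip in N (left out, the last holds). Time passes only in rows, so rows that repeat a pose let the fingers close. It gives the time, the measured TCP pose, the force, the opening and the grip force at its end, in the units of the state.
- read_state(): the state, without advancing time (a new reading comes with each control period).
- get_image(name): name is "side" or "top"; returns (picture, depth): 400x640x3 uint8, blue, green, red; 400x640 float32, mm along the optical axis (not along the pixel's ray), 0 where there is no reading.
- camera_info(name): a dict with "K" (3x3 intrinsics, pixels), "rvec" (rotation vector, rad) and "tvec" (3), from world to camera coordinates, as OpenCV has them. Camera axes: x right, y down, z forward; pixel columns grow to the right and rows downward; lengths in mm; the calibration is good to about 2 mm. A picture is of the moment at which its call begins. camera_info takes no time and is no camera call.
- job_done(): hands the job in; it is judged then, once.
The state is a dict: "time": time; "joint_pos": joint angles; "dq": joint speeds; "tau": joint torques, N m; "position": TCP position; "tool_rot": TCP orientation; "wrist_force": force on the tool from outside, world axes, zero at the start; "ft_torque": the same for the moment, N m; "finger_gap": finger opening in mm; "grasp_force": force on a finger pad.
Only numpy, scipy, OpenCV 4.12 (cv2) and the standard library are available. Lean on these libraries where they do the work, as an engineer would, in place of code of your own. Each camera call takes 0.05 s, during which the arm holds its last target. There are 200 camera calls.

## Working session

There is one attempt and no reset: what is moved stays moved. The work goes in short steps, Python scripts to look and compute and a tool call to move; the robot and the scene stay as the last step left them, time stands still between calls to the robot, and variables do not carry over. Pictures are saved under pics/ and viewed, at most 14 in all, crops included, and the job is handed in when it is done.

Besides the shell and the picture viewer there is one more tool, called after "Call:" by a JSON object that holds its "method" and its "body". jog_arm: Moves the arm, as the interface text tells. Shifts and turns lie within -1 to 1; 1 stands for 1 m of shift or pi/2 rad of turn. Its arguments: {"type":"object","properties":{"plan":{"type":"array"},"grip_force":{"type":"number"}},"required":["plan"]}

```bash
mkdir -p pics; python3 - <<'E'
from plant import *
import cv2,numpy as np
s=read_state();print({k:np.round(v,3).tolist() for k,v in s.items()});print(nose_length)
for n in("side","top"):
    im,d=get_image(n);cv2.imwrite(f"pics/{n}0.png",im);np.save(f"{n}0.npy",d)
    c=camera_info(n);R=cv2.Rodrigues(np.array(c["rvec"]))[0];print(n,c["K"],(-R.T@np.array(c["tvec"]).ravel()).round(),R.round(3).tolist())
E
```

```text
{'time': 0.0, 'joint_pos': [-1.295, 0.468, -0.012, 1.604, 0.006, 1.071, -0.056], 'dq': [-0.0, 0.001, -0.002, -0.0, -0.0, -0.002, -0.0], 'tau': [0.0, -53.24, 0.022, -25.13, 0.011, 0.008, 0.0], 'position': [203.582, 616.688, 238.284], 'tool_rot': [[-0.95, 0.313, -0.0], [0.313, 0.95, -0.002], [-0.0, -0.002, -1.0]], 'wrist_force': [-0.122, 0.52, -0.364], 'ft_torque': [-0.041, 0.032, 0.062], 'grasp_force': 0.0, 'finger_gap': 85.449}
8.0
side [[430.28314248   0.         321.2977673 ]
 [  0.         430.28314248 199.23058819]
 [  0.           0.           1.        ]] [525. 762. 727.] [[-0.997, -0.08, -0.008], [-0.047, 0.661, -0.749], [0.066, -0.746, -0.663]]
top [[445.5539533    0.         315.33412448]
 [  0.         445.5539533  202.87750686]
 [  0.           0.           1.        ]] [442.  38. 956.] [[0.012, -1.0, 0.006], [-0.987, -0.013, -0.163], [0.163, -0.004, -0.987]]
```

View pics/top0.png

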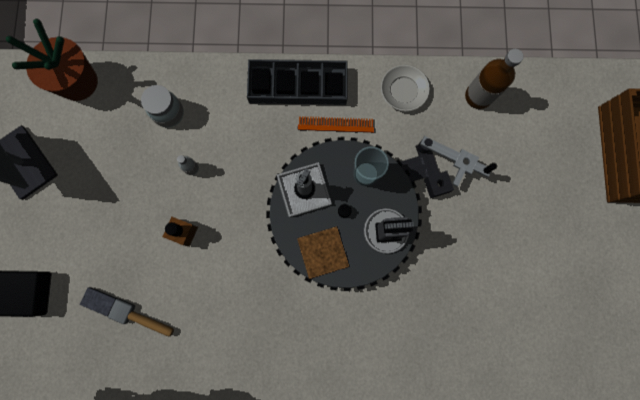

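View pics/side0.png

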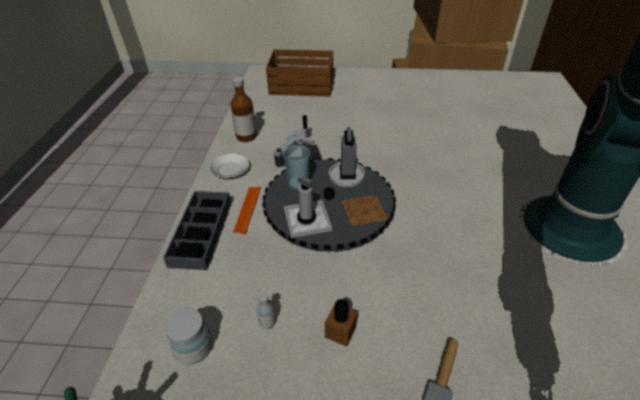

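The top view shows the rack centred near (345,213). The square dish with the trimmer is at (304,190), the tumbler at (371,166), the round dish with the clipper at (388,231) and the cork pad at (324,252). The lock block is near (435,180), the lever runs from (425,143) to the handle at (490,168), and the pin holder is at (178,231).

```bash
cat > h.py <<'E'
from plant import *
import cv2,numpy as np
def world(n,d):
    c=camera_info(n);R=cv2.Rodrigues(np.array(c["rvec"]))[0];t=np.array(c["tvec"]).ravel();K=np.array(c["K"])
    v,u=np.mgrid[:d.shape[0],:d.shape[1]]
    p=np.stack([(u-K[0,2])/K[0,0]*d,(v-K[1,2])/K[1,1]*d,d],-1)
    w=(p-t)@R; w[d==0]=np.nan; return w
def proj(n,P):
    c=camera_info(n);return cv2.projectPoints(np.float64(P).reshape(-1,1,3),np.array(c["rvec"]),np.array(c["tvec"]),np.array(c["K"]),None)[0][:,0]
def atz(n,u,v,z):
    c=camera_info(n);R=cv2.Rodrigues(np.array(c["rvec"]))[0];t=np.array(c["tvec"]).ravel();K=np.array(c["K"])
    o=-R.T@t; r=R.T@np.linalg.inv(K)@[u,v,1]; return o+r*(z-o[2])/r[2]
E
python3 - <<'E'
from h import *
im=cv2.imread("pics/top0.png");d=np.load("top0.npy");W=world("top",d)
a=cv2.resize(im[120:300,255:515],None,fx=3,fy=3,interpolation=cv2.INTER_CUBIC);a=np.clip(a*1.6,0,255).astype(np.uint8);cv2.imwrite("pics/c1.png",a)
hsv=cv2.cvtColor(im,cv2.COLOR_BGR2HSV);H,S,V=[hsv[...,i].astype(int) for i in range(3)]
x,y,z=[W[...,i] for i in range(3)]
def rep(nm,m,box):
    u0,v0,u1,v1=box;M=np.zeros_like(m);M[v0:v1,u0:u1]=m[v0:v1,u0:u1]
    vv,uu=np.nonzero(M);P=W[M]
    if len(P)<3:print(nm,"none");return
    print(nm,len(P),np.nanmedian(P,0).round(1),"min",np.nanmin(P,0).round(1),"max",np.nanmax(P,0).round(1),cv2.minAreaRect(np.float32(P[:,:2])))
cork=(S>100)&(V>60)
rep("cork",cork&(abs(z-44)<6),(290,220,360,285))
white=(S<40)&(V>110)
for nm,b in(("sq",(270,155,336,222)),("rd",(358,203,420,262))):rep(nm,white&(z>42)&(z<60),b)
rep("trimtop",z>120,(280,160,335,220));rep("trim blade",z>150,(280,160,335,220))
rep("cliptop",z>140,(360,205,430,260)); rep("clipblade",z>152,(360,205,430,260))
rep("holder knob",z>62,(150,210,210,250));rep("holder",(z>35)&(z<58),(150,210,210,250))
rep("post",z>60,(480,150,510,185));rep("lever",(z>38)&(z<50),(415,130,500,190));rep("block",(z>25)&(z<38),(410,140,465,200))
rep("tumbler",z>70,(350,140,395,192))
E
```

```text
cork 1729 [491.1  17.8  42.9] min [440.4 -33.6  38. ] max [542.9  69.   48.3] ((491.1799011230469, 18.21392059326172), (86.01057434082031, 85.56069946289062), 17.746950149536133)
sq 723 [602.3  63.8  44.1] min [565.3   4.1  42. ] max [676.1 114.5  54.4] ((620.9299926757812, 59.672393798828125), (90.76087951660156, 89.89961242675781), 17.222597122192383)
rd 386 [529.2 -99.1  44.1] min [ 492.4 -145.    42. ] max [580.1 -65.6  55. ] ((535.2550048828125, -103.56411743164062), (87.34923553466797, 74.6448974609375), 8.109689712524414)
trimtop 242 [619.4  56.2 147.6] min [606.3  43.3 120.6] max [638.6  72.  162.3] ((622.37841796875, 57.64435577392578), (30.223745346069336, 30.05742835998535), 10.600034713745117)
trim blade 110 [621.6  57.9 157.9] min [606.3  47.1 150.3] max [638.6  69.  162.3] ((622.76904296875, 57.63817596435547), (10.808540344238281, 32.44609451293945), 61.260746002197266)
cliptop 505 [ 532.1 -114.4  158.7] min [ 516.5 -140.2  140.1] max [551.8 -89.2 171.4] ((534.6370239257812, -114.68891906738281), (33.94342803955078, 49.982662200927734), 4.2934346199035645)
clipblade 35
[... 587 characters left out ...]
-328.6   60.1] max [ 673.9 -315.9   88. ] ((666.8268432617188, -321.9920959472656), (13.762279510498047, 12.413176536560059), 6.066402435302734)
lever 963 [ 694.7 -265.9   43.4] min [ 633.7 -331.6   38.1] max [ 739.8 -174.6   49.6] ((676.1806640625, -257.0619201660156), (151.5988006591797, 108.67825317382812), 81.41725158691406)
block 518 [ 642.2 -225.8   33.4] min [ 604.6 -267.8   25.1] max [ 734. -164.   38.] ((657.2562255859375, -216.50425720214844), (97.60518646240234, 129.8483428955078), 71.66818237304688)
tumbler 711 [669.2 -74.3 117.1] min [ 624.7 -102.5   70.1] max [689.6 -38.3 138.2] ((657.4140014648438, -70.6019287109375), (63.79120635986328, 64.58425903320312), 45.466976165771484)
```

View pics/c1.png

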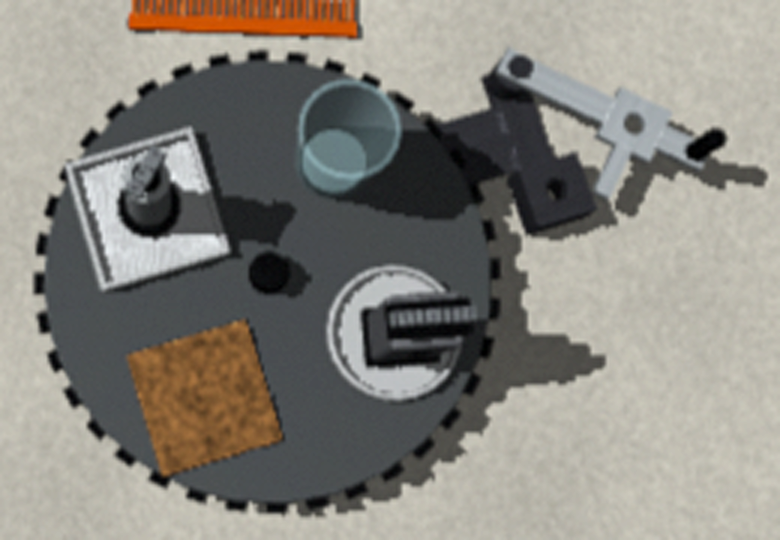

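Call:
{"method": "jog_arm", "body": {"plan": [[-0.5725,-0.4007,0,0.6,1],[-0.5725,-0.4007,0,0.6,1],[-0.5725,-0.4007,0,0.6,1],[-0.5725,-0.4007,0,0.6,1],[-0.5725,-0.4007,0,0.6,1],[-0.5725,-0.4007,0,0.6,1],[-0.5725,-0.4007,0,0.6,1],[-0.5725,-0.4007,0,0.6,1]], "grip_force": 40}}

```text
time: 0.77
position: [403.8, 348.2, 239.2]
tool_rot: [[-0.299, 0.954, -0.0], [0.954, 0.299, -0.0], [0.0, -0.0, -1.0]]
wrist_force: [2.0, 0.4, -0.3]
finger_gap: 85.6
grasp_force: 0.0
```

```bash
cat >> h.py <<'E'
def to(x,y,z,ang=None):
    s=read_state();R=np.array(s["tool_rot"]);p=np.array(s["position"]);a=np.degrees(np.arctan2(R[1,1],R[0,1]))
    print("t",round(s["time"],2),"p",p.round(1),"ang",round(a,1),"gap",round(s["finger_gap"],1),"F",np.round(s["wrist_force"],1),"q7",round(s["joint_pos"][6],2))
    print("shift m",(R.T@(np.array([x,y,z])-p)/1000).round(4),"turn",None if ang is None else round((a-ang)/90,3))
E
python3 - <<'E'
from h import *
to(622,57.6,239,4.7)
im=cv2.imread("pics/top0.png");d=np.load("top0.npy");W=world("top",d)
from scipy.optimize import least_squares
hsv=cv2.cvtColor(im,cv2.COLOR_BGR2HSV);m=np.zeros((400,640),bool);m[203:262,358:420]=True
m&=(hsv[...,1]<60)&(hsv[...,2]>90)&(W[...,2]>48.5)&(W[...,2]<56)
P=W[m];r=least_squares(lambda q:np.hypot(P[:,0]-q[0],P[:,1]-q[1])-44,[533,-110],loss="soft_l1",f_scale=1);print("round",r.x,len(P))
c=np.zeros_like(m);c[200:222,332:357]=True;c&=W[...,2]>45;print("centre knob",W[c].max(0) if c.any() else None)
# lever detail
for u,v in((428.5,142),(465.7,161)):print(atz("top",u,v,44))
print("blockhole",atz("top",255+556/3,120+187/3,34),"leverhole",atz("top",255+634/3,120+123/3,44),"axis",atz("top",255+519/3,120+67/3,46))
E
```

```text
t 0.77 p [403.8 348.2 239.2] ang 17.4 gap 85.6 F [ 2.   0.4 -0.3] q7 -0.39
shift m [-3.425e-01  1.213e-01  2.000e-04] turn 0.141
round [ 536.90518283 -110.82381887] 168
centre knob [588.41620782 -11.94288502  64.90702402]
[ 726.55688609 -204.7271746    44.        ]
[ 686.03017688 -282.19093362   44.        ]
blockhole [ 641.44574017 -229.88302354   34.        ] leverhole [ 686.04845211 -283.53132713   44.        ] axis [ 725.18468507 -203.11044218   46.        ]
```

Call:
{"method": "jog_arm", "body": {"plan": [[-0.3425,0.1213,0,0,1],[-0.3425,0.1213,0,0,1],[-0.3425,0.1213,0,0,1],[-0.3425,0.1213,0,0,1],[-0.3425,0.1213,0,0,1],[-0.3425,0.1213,0,0,1],[-0.3425,0.1213,0,0,1],[-0.3425,0.1213,0,0,1]]}}

```text
time: 1.43
position: [605.5, 83.0, 239.0]
tool_rot: [[-0.305, 0.952, -0.001], [0.952, 0.305, 0.0], [0.0, -0.0, -1.0]]
wrist_force: [0.9, 1.0, 1.0]
finger_gap: 85.6
grasp_force: 0.0
```

```bash
python3 - <<'E'
from h import *
to(622,57.6,107,17.4)
im,d=get_image("top");W=world("top",d)
cv2.imwrite("pics/c2.png",cv2.convertScaleAbs(cv2.resize(im[100:300,200:460],None,fx=3,fy=3),alpha=1.6))
E
```

```text
t 1.43 p [605.5  83.  239. ] ang 17.7 gap 85.6 F [0.9 1.  1. ] q7 0.28
shift m [-0.0293  0.008   0.132 ] turn 0.004
```

View pics/c2.png

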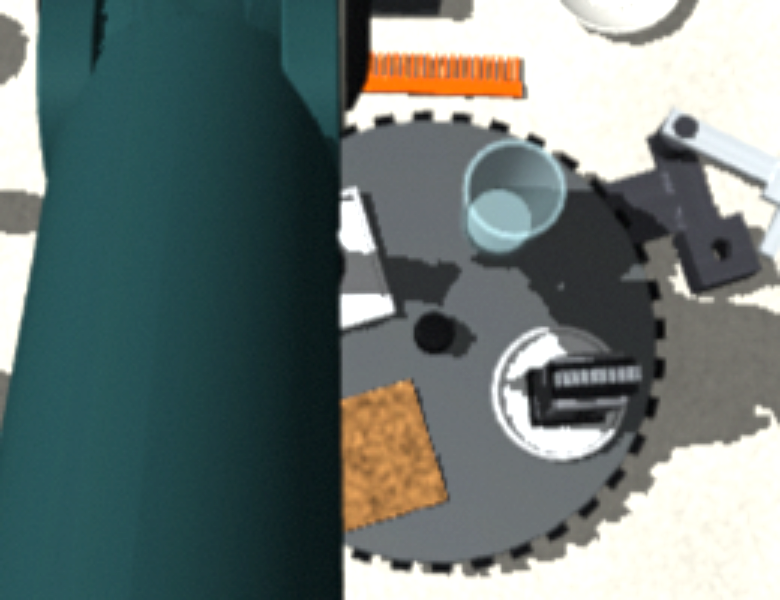

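The arm covers the grasp area in the top view, but the tumbler and clipper haven't moved. The jaws leave 27 mm on each side of the trimmer, so I'll go down and grip it.

Call:
{"method": "jog_arm", "body": {"plan": [[-0.0293,0.008,0,0,1],[-0.0293,0.008,0.03,0,1],[-0.0293,0.008,0.06,0,1],[-0.0293,0.008,0.09,0,1],[-0.0293,0.008,0.12,0,1],[-0.0293,0.008,0.132,0,1],[-0.0293,0.008,0.132,0,1],[-0.0293,0.008,0.132,0,-0.1]]}}

```text
time: 2.15
position: [621.5, 59.3, 107.5]
tool_rot: [[-0.305, 0.952, -0.0], [0.952, 0.305, -0.0], [-0.0, -0.0, -1.0]]
wrist_force: [-0.0, 0.1, 1.3]
finger_gap: 75.6
grasp_force: 0.0
```

Call:
{"method": "jog_arm", "body": {"plan": [[0,0,0,0,-1],[0,0,0,0,-1],[0,0,0,0,-1],[0,0,0,0,-1],[0,0,0,0,-1],[0,0,0,0,-1],[0,0,0,0,-1],[0,0,0,0,-1]]}}

```text
time: 2.82
position: [622.2, 59.4, 108.9]
tool_rot: [[-0.305, 0.952, 0.002], [0.952, 0.305, 0.001], [0.0, 0.002, -1.0]]
wrist_force: [-1.6, 0.4, 6.8]
finger_gap: 30.1
grasp_force: 39.2
```

```bash
python3 - <<'E'
from h import *
to(492,18.5,107,17.4)
im,d=get_image("side");
cv2.imwrite("pics/s1.png",cv2.convertScaleAbs(cv2.resize(im[90:260,230:430],None,fx=3,fy=3),alpha=1.3))
E
```

```text
t 2.82 p [622.2  59.4 108.9] ang 17.7 gap 30.1 F [-1.6  0.4  6.8] q7 0.39
shift m [ 0.0007 -0.1365  0.0016] turn 0.004
```

View pics/s1.png

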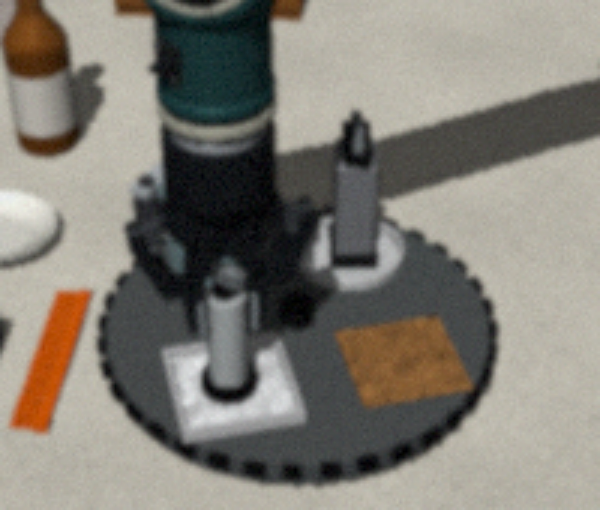

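Call:
{"method": "jog_arm", "body": {"plan": [[0,0,-0.025,0,-1],[0,0,-0.05,0,-1],[0,-0.02,-0.05,0,-1],[0,-0.05,-0.05,0,-1],[0,-0.08,-0.05,0,-1],[0,-0.11,-0.05,0,-1],[0,-0.135,-0.05,0,-1],[0,-0.135,-0.05,0,-1]]}}

```text
time: 3.53
position: [487.3, 16.4, 156.8]
tool_rot: [[-0.302, 0.953, -0.006], [0.953, 0.302, 0.001], [0.002, -0.005, -1.0]]
wrist_force: [-0.9, 0.4, -3.0]
finger_gap: 30.0
grasp_force: 40.4
```

Call:
{"method": "jog_arm", "body": {"plan": [[0,0,0,0,-1],[0,0,0.025,0,-1],[0,0,0.04,0,-1],[0,0,0.048,0,-1],[0,0,0.05,0,-1],[0,0,0.05,0,-1]]}}

```text
time: 4.03
position: [493.2, 18.4, 107.8]
tool_rot: [[-0.305, 0.952, -0.001], [0.952, 0.305, 0.001], [0.001, -0.001, -1.0]]
wrist_force: [-2.3, -1.0, 5.6]
finger_gap: 30.1
grasp_force: 42.5
```

```bash
python3 - <<'E'
from h import *
to(492,18.5,107,17.4)
im,d=get_image("side");
cv2.imwrite("pics/s2.png",cv2.convertScaleAbs(cv2.resize(im[90:260,230:430],None,fx=3,fy=3),alpha=1.3))
E
```

```text
t 4.03 p [493.2  18.4 107.8] ang 17.7 gap 30.1 F [-2.3 -1.   5.6] q7 0.44
shift m [ 0.0005 -0.0011  0.0008] turn 0.004
```

View pics/s2.png

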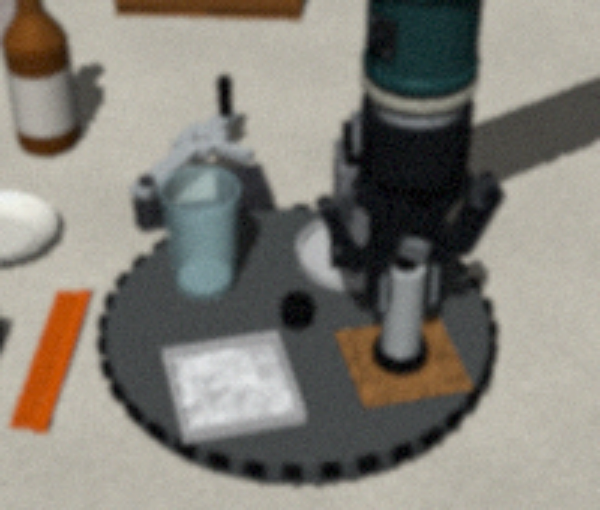

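The trimmer stands upright at the centre of the cork pad, crop (405,355). I'll release it and go to the clipper.

Call:
{"method": "jog_arm", "body": {"plan": [[0,0,0,0,1],[0,0,0,0,1],[0,0,0,0,1],[0,0,0,0,1],[0,0,0,0,1],[0,0,0,0,1],[0,0,0,0,1],[0,0,0,0,1]]}}

```text
time: 4.75
position: [492.9, 18.2, 107.3]
tool_rot: [[-0.305, 0.953, 0.0], [0.953, 0.305, 0.0], [0.0, 0.0, -1.0]]
wrist_force: [-0.5, -0.7, 0.3]
finger_gap: 85.9
grasp_force: 0.0
```

Call:
{"method": "jog_arm", "body": {"plan": [[0,0,-0.02,0,1],[0,0,-0.05,0,1],[0,0,-0.09,0,1],[0,0,-0.12,0,1],[-0.035,0,-0.13,0.07,1],[-0.07,0,-0.13,0.144,1],[-0.11,0,-0.13,0.144,1],[-0.1394,-0.001,-0.13,0.144,1]]}}

```text
time: 5.42
position: [535.1, -117.7, 238.1]
tool_rot: [[-0.082, 0.997, 0.002], [0.997, 0.082, -0.001], [-0.001, 0.002, -1.0]]
wrist_force: [0.4, 0.9, 0.1]
finger_gap: 85.2
grasp_force: 0.0
```

```bash
python3 - <<'E'
from h import *
im,d=get_image("top");W=world("top",d)
x,y,z=[W[...,i] for i in range(3)]
m=(abs(x-492)<35)&(abs(y-18)<35)&(z>145)&(z<165);print(m.sum(),np.median(W[m],0) if m.any() else"")
to(534.6,-114.7,114,4.7)
E
```

```text
130 [493.82831999  16.5844775  157.49990046]
t 5.47 p [ 535.5 -123.9  238.3] ang 4.3 gap 85.3 F [ 2.1 -5.1  1.3] q7 0.43
shift m [ 0.0099 -0.0006  0.1243] turn -0.004
```

Call:
{"method": "jog_arm", "body": {"plan": [[0,0,0,0,1],[0,0,0,0,1],[0,0,0,0,1]]}}

```text
time: 5.72
position: [534.0, -113.5, 237.0]
tool_rot: [[-0.085, 0.996, -0.001], [0.996, 0.085, 0.001], [0.001, -0.001, -1.0]]
wrist_force: [-0.2, 0.9, -0.8]
finger_gap: 85.5
grasp_force: 0.0
```

```bash
python3 - <<'E'
from h import *
to(534.6,-114.7,114,4.7)
E
```

```text
t 5.72 p [ 534.  -113.5  237. ] ang 4.9 gap 85.5 F [-0.2  0.9 -0.8] q7 0.42
shift m [-0.0014  0.0006  0.123 ] turn 0.002
```

Call:
{"method": "jog_arm", "body": {"plan": [[-0.001,0,0.02,0,1],[-0.001,0,0.05,0,1],[-0.001,0,0.08,0,1],[-0.001,0,0.11,0,1],[-0.001,0,0.123,0,1],[-0.001,0,0.123,0,1],[-0.001,0,0.123,0,-0.1],[-0.001,0,0.123,0,-0.3]]}}

```text
time: 6.38
position: [535.6, -115.8, 115.9]
tool_rot: [[-0.084, 0.996, 0.003], [0.996, 0.084, -0.0], [-0.0, 0.003, -1.0]]
wrist_force: [-0.7, -0.4, -0.5]
finger_gap: 63.5
grasp_force: 0.0
```

Call:
{"method": "jog_arm", "body": {"plan": [[0,0,0,0,-1],[0,0,0,0,-1],[0,0,0,0,-1],[0,0,0,0,-1],[0,0,0,0,-1],[0,0,0,0,-1],[0,0,0,0,-1],[0,0,0,0,-1]], "grip_force": 60}}

```text
time: 7.05
position: [535.1, -116.0, 115.7]
tool_rot: [[-0.083, 0.997, 0.002], [0.997, 0.083, 0.0], [0.0, 0.002, -1.0]]
wrist_force: [-1.6, 0.6, 6.8]
finger_gap: 33.1
grasp_force: 59.2
```

```bash
python3 - <<'E'
from h import *
to(620.3,59.5,114,4.7)
E
```

```text
t 7.05 p [ 535.1 -116.   115.7] ang 4.8 gap 33.1 F [-1.6  0.6  6.8] q7 0.53
shift m [0.1678 0.0994 0.002 ] turn 0.001
```

Call:
{"method": "jog_arm", "body": {"plan": [[0,0,-0.02,0,-1],[0,0,-0.045,0,-1],[0,0,-0.06,0,-1],[0.02,0.012,-0.06,0,-1],[0.045,0.027,-0.06,0,-1],[0.07,0.042,-0.06,0,-1],[0.095,0.057,-0.06,0,-1],[0.12,0.071,-0.06,0,-1]]}}

```text
time: 7.72
position: [595.5, 10.9, 174.5]
tool_rot: [[-0.083, 0.997, 0.0], [0.997, 0.083, 0.0], [0.0, 0.0, -1.0]]
wrist_force: [0.6, -0.7, -1.9]
finger_gap: 33.6
grasp_force: 60.4
```

Call:
{"method": "jog_arm", "body": {"plan": [[0.025,0.015,0,0,-1],[0.042,0.025,0,0,-1],[0.047,0.028,0,0,-1],[0.047,0.028,0,0,-1],[0.047,0.028,0,0,-1],[0.047,0.028,0.02,0,-1],[0.047,0.028,0.035,0,-1],[0.047,0.028,0.045,0,-1]]}}

```text
time: 8.38
position: [617.8, 56.2, 128.2]
tool_rot: [[-0.08, 0.997, -0.002], [0.997, 0.08, -0.001], [-0.001, -0.002, -1.0]]
wrist_force: [-1.1, -0.2, -3.1]
finger_gap: 33.4
grasp_force: 60.5
```

```bash
python3 - <<'E'
from h import *
to(620.3,58.5,114,4.7)
im,d=get_image("side");
cv2.imwrite("pics/s3.png",cv2.convertScaleAbs(cv2.resize(im[90:260,230:430],None,fx=3,fy=3),alpha=1.3))
E
```

```text
t 8.38 p [617.8  56.2 128.2] ang 4.6 gap 33.4 F [-1.1 -0.2 -3.1] q7 0.2
shift m [0.0021 0.0027 0.0142] turn -0.001
```

View pics/s3.png

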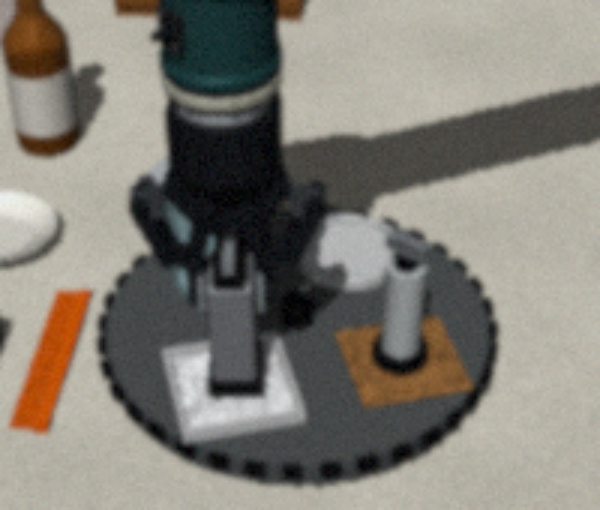

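The clipper hangs upright over the square dish, crop (237,380), and the trimmer stands on the cork. I'll lower the clipper, release it and move back to the trimmer.

Call:
{"method": "jog_arm", "body": {"plan": [[0.002,0.002,0.01,0,-1],[0.002,0.002,0.015,0,-1],[0.002,0.002,0.015,0,-1],[0.002,0.002,0.015,0,-1],[0.002,0.002,0.015,0,0]]}}

```text
time: 8.85
position: [621.8, 60.4, 115.3]
tool_rot: [[-0.083, 0.997, 0.002], [0.997, 0.083, 0.0], [0.0, 0.002, -1.0]]
wrist_force: [0.7, 0.5, -0.1]
finger_gap: 42.5
grasp_force: 0.0
```

Call:
{"method": "jog_arm", "body": {"plan": [[0,0,0,0,1],[0,0,0,0,1],[0,0,0,0,1],[0,0,0,0,1],[0,0,0,0,1],[0,0,0,0,1],[0,0,0,0,1],[0,0,0,0,1]], "grip_force": 40}}

```text
time: 9.52
position: [621.0, 60.9, 114.3]
tool_rot: [[-0.083, 0.997, 0.0], [0.997, 0.083, 0.0], [0.0, 0.0, -1.0]]
wrist_force: [-0.2, 0.3, 0.1]
finger_gap: 85.2
grasp_force: 0.0
```

Call:
{"method": "jog_arm", "body": {"plan": [[0,0,-0.02,0,1],[0,0,-0.05,0,1],[0,0,-0.09,0,1],[0,0,-0.125,0,1],[0,0,-0.125,0,1],[-0.01,-0.03,-0.125,0,1],[-0.018,-0.065,-0.125,0,1],[-0.025,-0.1,-0.125,0,1]]}}

```text
time: 10.18
position: [522.3, 27.0, 238.9]
tool_rot: [[-0.083, 0.997, -0.0], [0.997, 0.083, -0.001], [-0.001, -0.0, -1.0]]
wrist_force: [0.6, -0.2, 1.4]
finger_gap: 85.6
grasp_force: 0.0
```

Call:
{"method": "jog_arm", "body": {"plan": [[0,0,0,0,1],[0,0,0,0,1],[0,0,0,0,1]]}}

```text
time: 10.43
position: [524.2, 28.1, 239.8]
tool_rot: [[-0.084, 0.997, 0.002], [0.997, 0.084, 0.001], [0.001, 0.002, -1.0]]
wrist_force: [0.7, 0.2, -0.6]
finger_gap: 85.4
grasp_force: 0.0
```

```bash
python3 - <<'E'
from h import *
to(493.5,17,107,4.8)
im,d=get_image("top");W=world("top",d)
x,y,z=[W[...,i] for i in range(3)]
m=(abs(x-620)<45)&(abs(y-58)<45)&(z>155)&(z<172);print(m.sum(),cv2.minAreaRect(np.float32(W[m][:,:2])) if m.any() else"")
E
```

```text
t 10.43 p [524.2  28.1 239.8] ang 4.8 gap 85.4 F [ 0.7  0.2 -0.6] q7 0.13
shift m [-0.0085 -0.0318  0.1328] turn -0.0
0
```

Call:
{"method": "jog_arm", "body": {"plan": [[-0.0085,-0.0318,0,0,1],[-0.0085,-0.0318,0,0,1],[-0.0085,-0.0318,0.03,0,1],[-0.0085,-0.0318,0.06,0,1],[-0.0085,-0.0318,0.09,0,1],[-0.0085,-0.0318,0.12,0,1],[-0.0085,-0.0318,0.133,0,1],[-0.0085,-0.0318,0.133,0,1]]}}

```text
time: 11.15
position: [491.1, 16.4, 103.1]
tool_rot: [[-0.084, 0.996, -0.006], [0.996, 0.084, -0.002], [-0.002, -0.006, -1.0]]
wrist_force: [-0.4, -0.3, 0.4]
finger_gap: 85.5
grasp_force: 0.0
```

Call:
{"method": "jog_arm", "body": {"plan": [[0,0,0,0,-0.1],[0,0,0,0,-0.3],[0,0,0,0,-1],[0,0,0,0,-1],[0,0,0,0,-1],[0,0,0,0,-1],[0,0,0,0,-1],[0,0,0,0,-1]]}}

```text
time: 11.82
position: [493.3, 16.7, 107.5]
tool_rot: [[-0.083, 0.997, 0.002], [0.997, 0.083, 0.001], [0.001, 0.002, -1.0]]
wrist_force: [-0.7, 0.6, 7.0]
finger_gap: 30.6
grasp_force: 38.6
```

```bash
python3 - <<'E'
from h import *
to(535,-109.8,107,4.8)
im,d=get_image("side");W=world("side",d)
x,y,z=[W[...,i] for i in range(3)]
m=(abs(x-620)<45)&(abs(y-58)<45)&(z>150)&(z<172);print(m.sum(),cv2.minAreaRect(np.float32(W[m][:,:2])) if m.any() else"")
E
```

```text
t 11.82 p [493.3  16.7 107.5] ang 4.8 gap 30.6 F [-0.7  0.6  7. ] q7 0.27
shift m [-0.1296  0.031   0.0005] turn -0.0
202 ((620.7322387695312, 63.733951568603516), (21.512983322143555, 51.7920036315918), 6.091364860534668)
```

Call:
{"method": "jog_arm", "body": {"plan": [[0,0,-0.02,0,-1],[0,0,-0.045,0,-1],[0,0,-0.06,0,-1],[-0.025,0.006,-0.06,0,-1],[-0.055,0.013,-0.06,0,-1],[-0.085,0.02,-0.06,0,-1],[-0.115,0.027,-0.06,0,-1],[-0.1296,0.031,-0.06,0,-1]]}}

```text
time: 12.53
position: [534.6, -114.2, 166.9]
tool_rot: [[-0.08, 0.997, 0.002], [0.997, 0.08, -0.002], [-0.002, 0.001, -1.0]]
wrist_force: [0.6, -1.0, -2.3]
finger_gap: 30.0
grasp_force: 39.4
```

Call:
{"method": "jog_arm", "body": {"plan": [[0,0,0,0,-1],[0,0,0,0,-1],[0,0,0.02,0,-1],[0,0,0.04,0,-1],[0,0,0.052,0,-1],[0,0,0.06,0,-1],[0,0,0.06,0,-1],[0,0,0.06,0,-1]]}}

```text
time: 13.2
position: [534.2, -109.2, 106.5]
tool_rot: [[-0.084, 0.996, 0.0], [0.996, 0.084, 0.001], [0.0, 0.0, -1.0]]
wrist_force: [-1.2, 0.1, -0.6]
finger_gap: 30.2
grasp_force: 40.9
```

```bash
python3 - <<'E'
from h import *
to(535,-109.8,107,4.8)
im,d=get_image("side");
cv2.imwrite("pics/s4.png",cv2.convertScaleAbs(cv2.resize(im[90:260,230:430],None,fx=3,fy=3),alpha=1.3))
E
```

```text
t 13.2 p [ 534.2 -109.2  106.5] ang 4.8 gap 30.2 F [-1.2  0.1 -0.6] q7 0.54
shift m [-0.0006  0.0007 -0.0005] turn 0.0
```

View pics/s4.png

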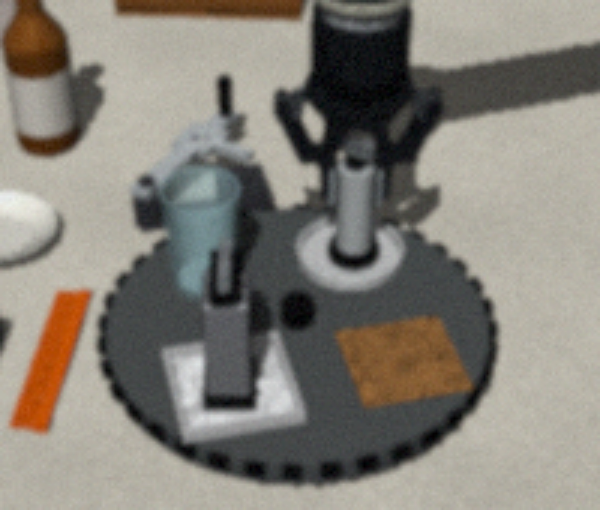

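Both objects are in their dishes and upright: clipper foot at crop (230,402), trimmer foot at (353,255). I'll release the trimmer and head for the lever post.

Call:
{"method": "jog_arm", "body": {"plan": [[0,0,0,0,1],[0,0,0,0,1],[0,0,0,0,1],[0,0,0,0,1],[0,0,0,0,1],[0,0,0,0,1],[0,0,0,0,1],[0,0,0,0,1]]}}

```text
time: 13.92
position: [534.1, -110.1, 106.3]
tool_rot: [[-0.083, 0.997, 0.0], [0.997, 0.083, -0.0], [-0.0, 0.0, -1.0]]
wrist_force: [0.3, 0.2, -0.4]
finger_gap: 85.3
grasp_force: 0.0
```

Call:
{"method": "jog_arm", "body": {"plan": [[0,0,-0.02,0,1],[0,0,-0.05,0,1],[0,0,-0.09,0,1],[0,0,-0.12,0,1],[0,0,-0.12,0.07,1],[-0.033,0.017,-0.12,0.14,1],[-0.066,0.034,-0.12,0.21,1],[-0.099,0.051,-0.12,0.28,1]]}}

```text
time: 14.58
position: [594.2, -204.6, 226.9]
tool_rot: [[0.352, 0.936, 0.001], [0.936, -0.352, 0.001], [0.001, 0.001, -1.0]]
wrist_force: [-0.1, -0.2, -0.8]
finger_gap: 85.3
grasp_force: 0.0
```

```bash
python3 - <<'E'
from h import *
to(667,-322,64,-45)
im,d=get_image("top");
cv2.imwrite("pics/c3.png",cv2.convertScaleAbs(cv2.resize(im[110:290,255:515],None,fx=3,fy=3),alpha=1.4))
E
```

```text
t 14.58 p [ 594.2 -204.6  226.9] ang -20.6 gap 85.3 F [-0.1 -0.2 -0.8] q7 0.22
shift m [-0.0844  0.1093  0.163 ] turn 0.271
```

View pics/c3.png

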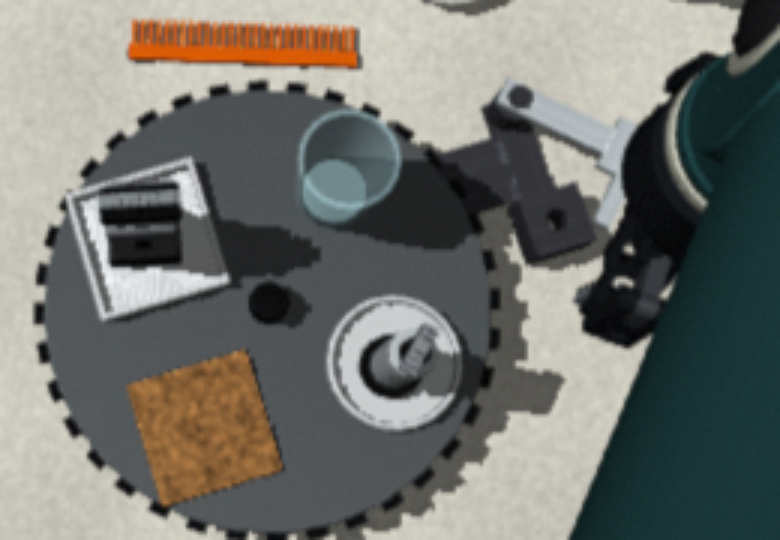

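The trimmer sits centred in the round dish, crop (390,365). The clipper is in the square dish, and the tumbler hasn't moved.

Call:
{"method": "jog_arm", "body": {"plan": [[-0.025,0.032,0,0.07,1],[-0.05,0.064,0,0.14,1],[-0.075,0.096,0,0.21,1],[-0.0844,0.1093,0,0.271,1],[-0.0844,0.1093,0.02,0.271,1],[-0.0844,0.1093,0.05,0.271,1],[-0.0844,0.1093,0.08,0.271,1],[-0.0844,0.1093,0.1,0.271,1]]}}

```text
time: 15.3
position: [664.9, -321.0, 122.8]
tool_rot: [[0.705, 0.709, -0.003], [0.709, -0.705, 0.002], [-0.001, -0.003, -1.0]]
wrist_force: [-0.3, 0.7, -0.3]
finger_gap: 85.3
grasp_force: 0.0
```

Call:
{"method": "jog_arm", "body": {"plan": [[0,0,0.02,0,1],[0,0,0.045,0,1],[0,0,0.063,0,1],[0,0,0.063,0,0.5],[0,0,0.063,0,0],[0,0,0.063,0,-0.3],[0,0,0.063,0,-0.3]], "grip_force": 20}}

```text
time: 15.88
position: [667.1, -322.5, 65.3]
tool_rot: [[0.705, 0.709, 0.003], [0.709, -0.705, -0.001], [0.001, 0.003, -1.0]]
wrist_force: [0.3, -0.6, -0.1]
finger_gap: 38.6
grasp_force: 0.0
```

```bash
python3 - <<'E'
from h import *
to(667,-322,64,-45)
im,d=get_image("side");
cv2.imwrite("pics/s5.png",cv2.convertScaleAbs(cv2.resize(im[70:210,220:400],None,fx=4,fy=4,interpolation=cv2.INTER_CUBIC),alpha=1.3))
E
```

```text
t 15.88 p [ 667.1 -322.5   65.3] ang -44.8 gap 38.6 F [ 0.3 -0.6 -0.1] q7 0.04
shift m [ 0.0002 -0.0004  0.0013] turn 0.002
```

View pics/s5.png

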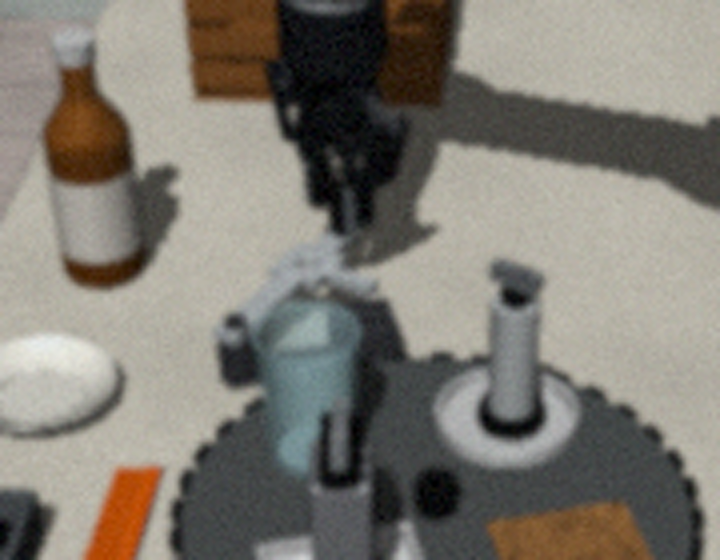

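Call:
{"method": "jog_arm", "body": {"plan": [[0,0,0,0,-0.6],[0,0,0,0,-1],[0,0,0,0,-1],[0,0,0,0,-1],[0,0,0,0,-1],[0,0,0,0,-1]], "grip_force": 20}}

```text
time: 16.43
position: [666.8, -322.0, 64.6]
tool_rot: [[0.705, 0.709, 0.002], [0.709, -0.705, -0.001], [0.001, 0.002, -1.0]]
wrist_force: [-0.7, 0.1, 6.7]
finger_gap: 13.5
grasp_force: 21.4
```

```bash
python3 - <<'E'
from h import *
to(667,-322,64,-45)
s=read_state();R=np.array(s["tool_rot"]);p=np.array(s["position"])
A=np.array([725.7,-202.5]);A=p[:2]+135*(A-p[:2])/np.linalg.norm(A-p[:2]);print(A)
v=p[:2]-A;a0=np.arctan2(v[1],v[0]);a1=np.arctan2(-229.9-A[1],641.4-A[0]);print(np.degrees([a0,a1]))
a1+=(2*np.pi if a1-a0>np.pi else 0)
for a in np.linspace(a0,a1,15)[1:]:
    t=A+135*np.array([np.cos(a),np.sin(a)]);print((R.T@np.r_[t-p[:2],0]/1000).round(4)[:2])
E
```

```text
t 16.43 p [ 666.8 -322.    64.6] ang -44.8 gap 13.5 F [-0.7  0.1  6.7] q7 0.04
shift m [0.0001 0.0001 0.0006] turn 0.002
[ 726.47662535 -200.92316904]
[-116.221302   -161.19131869]
[-0.0022 -0.0072]
[-0.004  -0.0146]
[-0.0054 -0.022 ]
[-0.0064 -0.0295]
[-0.0069 -0.0371]
[-0.007  -0.0446]
[-0.0067 -0.0522]
[-0.006  -0.0597]
[-0.0049 -0.0672]
[-0.0033 -0.0746]
[-0.0013 -0.0819]
[ 0.0011 -0.0891]
[ 0.0038 -0.0961]
[ 0.007 -0.103]
```

Post gripped at a 13.5 mm gap. I'll swing the lever along the arc.

Call:
{"method": "jog_arm", "body": {"plan": [[-0.0022,-0.0072,0,0,-1],[-0.004,-0.0146,0,0,-1],[-0.0054,-0.022,0,0,-1],[-0.0064,-0.0295,0,0,-1],[-0.0069,-0.0371,0,0,-1],[-0.007,-0.0446,0,0,-1],[-0.0067,-0.0522,0,0,-1],[-0.006,-0.0597,0,0,-1]]}}

```text
time: 17.1
position: [618.5, -286.4, 64.6]
tool_rot: [[0.707, 0.708, 0.001], [0.708, -0.707, -0.004], [-0.002, 0.003, -1.0]]
wrist_force: [-1.5, -3.2, 5.3]
finger_gap: 13.3
grasp_force: 21.4
```

Call:
{"method": "jog_arm", "body": {"plan": [[0.0011,-0.0075,0,0,-1],[0.0027,-0.0149,0,0,-1],[0.0047,-0.0222,0,0,-1],[0.0071,-0.0294,0,0,-1],[0.0098,-0.0364,0,0,-1],[0.013,-0.0433,0,0,-1],[0.013,-0.0433,0,0,-1],[0.013,-0.0433,0,0,-1]]}}

```text
time: 17.77
position: [597.1, -244.4, 64.3]
tool_rot: [[0.705, 0.709, -0.0], [0.709, -0.705, -0.0], [-0.0, -0.0, -1.0]]
wrist_force: [-2.0, -0.1, 7.5]
finger_gap: 13.1
grasp_force: 21.7
```

```bash
python3 - <<'E'
from h import *
to(598.7,-244.4,64)
E
```

```text
t 17.77 p [ 597.1 -244.4   64.3] ang -44.8 gap 13.1 F [-2.  -0.1  7.5] q7 0.03
shift m [0.0011 0.0011 0.0003] turn None
```

Call:
{"method": "jog_arm", "body": {"plan": [[0.0009,-0.0018,0,0,-1],[0.0009,-0.0018,0,0,-1],[0.0018,-0.0036,0,0,-1],[0.0018,-0.0036,0,0,-1],[0.0018,-0.0036,0,0,-1]]}}

```text
time: 18.18
position: [596.8, -243.3, 64.4]
tool_rot: [[0.706, 0.708, 0.002], [0.708, -0.706, -0.005], [-0.001, 0.005, -1.0]]
wrist_force: [1.0, -5.3, 4.2]
finger_gap: 13.1
grasp_force: 21.4
```

```bash
python3 - <<'E'
from h import *
to(598.7,-244.4,64)
E
```

```text
t 18.18 p [ 596.8 -243.3   64.4] ang -44.9 gap 13.1 F [ 1.  -5.3  4.2] q7 0.03
shift m [0.0006 0.0022 0.0004] turn None
```

Call:
{"method": "jog_arm", "body": {"plan": [[0,0,0,0,0],[0,0,0,0,0],[0,0,0,0,0],[0,0,0,0,0],[0,0,-0.03,0,0],[0,0,-0.07,0,0.5],[0,0,-0.11,0,1],[0,0,-0.15,0,1]]}}

```text
time: 18.85
position: [596.1, -239.8, 214.4]
tool_rot: [[0.705, 0.709, -0.002], [0.709, -0.705, 0.0], [-0.001, -0.001, -1.0]]
wrist_force: [0.7, -0.3, 0.3]
finger_gap: 76.7
grasp_force: 0.0
```

Call:
{"method": "jog_arm", "body": {"plan": [[0,0,-0.02,0,1],[0.0258,-0.0308,-0.02,0,1],[0.0516,-0.0616,-0.02,0,1],[0.0774,-0.0924,-0.02,0,1],[0.1032,-0.1232,-0.02,0,1],[0.129,-0.154,-0.02,0,1],[0.1548,-0.1848,-0.02,0,1],[0.1806,-0.2156,-0.02,0,1]]}}

```text
time: 19.52
position: [570.2, 42.1, 233.2]
tool_rot: [[0.705, 0.71, -0.0], [0.71, -0.705, 0.001], [0.0, -0.001, -1.0]]
wrist_force: [0.8, -0.0, 0.2]
finger_gap: 85.5
grasp_force: 0.0
```

```bash
python3 - <<'E'
from h import *
to(531.5,315.3,66,-45)
E
```

```text
t 19.52 p [570.2  42.1 233.2] ang -44.8 gap 85.5 F [ 0.8 -0.   0.2] q7 -0.59
shift m [ 0.1666 -0.2198  0.1674] turn 0.002
```

Call:
{"method": "jog_arm", "body": {"plan": [[0.024,-0.0314,0,0,1],[0.048,-0.0628,0,0,1],[0.072,-0.0942,0,0,1],[0.096,-0.1256,0,0,1],[0.12,-0.157,0,0,1],[0.144,-0.188,0,0,1],[0.1666,-0.2198,0,0,1],[0.1666,-0.2198,0,0,1]]}}

```text
time: 20.18
position: [528.7, 323.5, 232.1]
tool_rot: [[0.695, 0.719, -0.002], [0.719, -0.695, 0.003], [0.001, -0.004, -1.0]]
wrist_force: [-0.8, 1.4, -0.6]
finger_gap: 85.1
grasp_force: 0.0
```

Call:
{"method": "jog_arm", "body": {"plan": [[0,0,0.03,0,1],[0,0,0.06,0,1],[0,0,0.06,0,1],[0,0,0.06,0,1]]}}

```text
time: 20.52
position: [531.6, 312.2, 172.2]
tool_rot: [[0.705, 0.709, -0.003], [0.709, -0.705, -0.002], [-0.004, -0.0, -1.0]]
wrist_force: [0.7, 0.5, 0.8]
finger_gap: 85.2
grasp_force: 0.0
```

```bash
python3 - <<'E'
from h import *
to(531.5,315.3,66,-45)
im,d=get_image("top");W=world("top",d)
# lever in? estimate hole/post
x,y,z=[W[...,i] for i in range(3)]
m=(z>60)&(abs(x-598)<30)&(abs(y+243)<30);print("post",cv2.minAreaRect(np.float32(W[m][:,:2])) if m.any() else 0)
cv2.imwrite("pics/c4.png",cv2.convertScaleAbs(cv2.resize(im[120:220,400:500],None,fx=6,fy=6,interpolation=cv2.INTER_CUBIC),alpha=1.4))
im,d=get_image("side");W=world("side",d)
x,y,z=[W[...,i] for i in range(3)]
m=(z>65)&(z<95)&(abs(x-531)<25)&(abs(y-315)<25);print("knob",m.sum(),W[m].min(0),W[m].max(0))
E
```

```text
t 20.52 p [531.6 312.2 172.2] ang -44.8 gap 85.2 F [0.7 0.5 0.8] q7 -1.0
shift m [ 0.0025 -0.0022  0.1062] turn 0.002
post ((597.7567749023438, -243.37933349609375), (14.137800216674805, 12.712263107299805), 58.41562271118164)
knob 243 [518.44552593 305.93348828  65.04148421] [543.6879043  331.52360723  91.05791247]
```

View pics/c4.png

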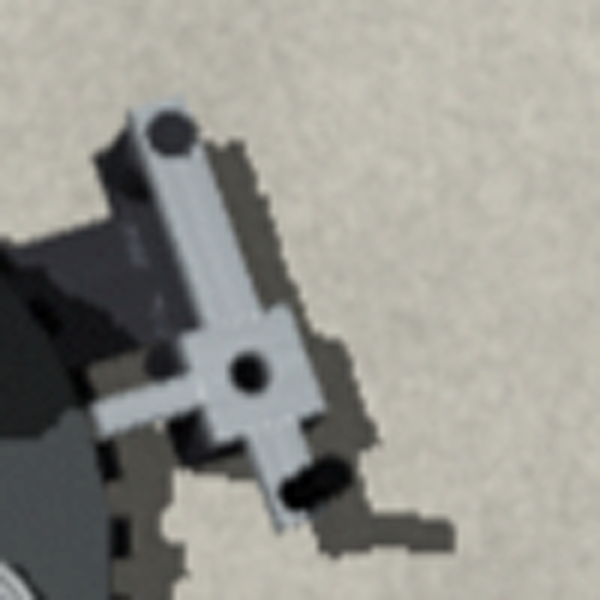

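The lever is in: the hole at crop (250,372) is centred over the block and the post is at (315,485). I'll grip the pin knob.

Call:
{"method": "jog_arm", "body": {"plan": [[0.0033,-0.003,0,0,1],[0.0033,-0.003,0.03,0,1],[0.0033,-0.003,0.06,0,1],[0.0033,-0.003,0.09,0,1],[0.0033,-0.003,0.106,0,1],[0.0033,-0.003,0.106,0,1],[0.0033,-0.003,0.106,0,0.3],[0.0033,-0.003,0.106,0,-0.2]]}}

```text
time: 21.28
position: [534.3, 318.0, 69.4]
tool_rot: [[0.705, 0.709, 0.003], [0.709, -0.705, 0.002], [0.003, 0.001, -1.0]]
wrist_force: [-0.1, 0.3, 0.1]
finger_gap: 64.1
grasp_force: 0.0
```

Call:
{"method": "jog_arm", "body": {"plan": [[0,0,0,0,-0.4],[0,0,0,0,-1],[0,0,0,0,-1],[0,0,0,0,-1],[0,0,0,0,-1],[0,0,0,0,-1],[0,0,0,0,-1],[0,0,0,0,-1]], "grip_force": 40}}

```text
time: 21.95
position: [533.3, 318.0, 68.7]
tool_rot: [[0.705, 0.709, 0.001], [0.709, -0.705, 0.002], [0.002, -0.0, -1.0]]
wrist_force: [-2.3, -0.3, 6.5]
finger_gap: 24.8
grasp_force: 39.0
```

```bash
python3 - <<'E'
from h import *
to(531.5,315.3,66,-45)
print(atz("top",400+250/6,120+372/6,44),atz("top",400+172/6,120+133/6,46))
E
```

```text
t 21.95 p [533.3 318.   68.7] ang -44.8 gap 24.8 F [-2.3 -0.3  6.5] q7 -0.92
shift m [-0.0032  0.0006  0.0027] turn 0.002
[ 640.03308151 -229.79571217   44.        ] [ 725.57106141 -204.53746506   46.        ]
```

Call:
{"method": "jog_arm", "body": {"plan": [[0,0,-0.015,0,-1],[0,0,-0.045,0,-1],[0,0,-0.08,0,-1],[0,0,-0.12,0,-1],[0,0,-0.155,0,-1],[0,0,-0.18,0,-1],[-0.01,0.015,-0.18,0,-1],[-0.025,0.037,-0.18,0,-1]]}}

```text
time: 22.62
position: [541.5, 276.4, 250.1]
tool_rot: [[0.701, 0.713, 0.003], [0.713, -0.701, 0.004], [0.005, -0.0, -1.0]]
wrist_force: [-0.0, -0.5, -2.0]
finger_gap: 24.8
grasp_force: 39.9
```

Call:
{"method": "jog_arm", "body": {"plan": [[-0.018,0.0266,0,0,-1],[-0.036,0.0532,0,0,-1],[-0.054,0.0798,0,0,-1],[-0.072,0.1064,0,0,-1],[-0.09,0.133,0,0,-1],[-0.108,0.1596,0,0,-1],[-0.126,0.1862,0,0,-1],[-0.144,0.2128,0,0,-1]]}}

```text
time: 23.28
position: [590.7, 19.6, 248.3]
tool_rot: [[0.705, 0.709, 0.001], [0.709, -0.705, 0.0], [0.001, 0.0, -1.0]]
wrist_force: [0.7, 0.3, -0.2]
finger_gap: 24.7
grasp_force: 39.9
```

Call:
{"method": "jog_arm", "body": {"plan": [[-0.018,0.0266,0,0,-1],[-0.036,0.0532,0,0,-1],[-0.054,0.0798,0,0,-1],[-0.072,0.1064,0,0,-1],[-0.09,0.133,0,0,-1],[-0.108,0.1596,0,0,-1],[-0.126,0.1862,0,0,-1],[-0.1437,0.2122,0,0,-1]]}}

```text
time: 23.95
position: [639.9, -231.9, 248.3]
tool_rot: [[0.705, 0.709, 0.0], [0.709, -0.705, -0.0], [0.0, 0.0, -1.0]]
wrist_force: [0.4, 0.5, 0.0]
finger_gap: 25.0
grasp_force: 39.9
```

Call:
{"method": "jog_arm", "body": {"plan": [[0,0,0,0,-1],[0,0,0.03,0,-1],[0,0,0.06,0,-1],[0,0,0.09,0,-1],[0,0,0.09,0,-1],[0,0,0.09,0,-1]]}}

```text
time: 24.45
position: [639.2, -229.7, 156.9]
tool_rot: [[0.705, 0.709, -0.003], [0.709, -0.705, 0.0], [-0.002, -0.002, -1.0]]
wrist_force: [0.7, -0.1, 0.1]
finger_gap: 25.0
grasp_force: 40.0
```

```bash
python3 - <<'E'
from h import *
to(640.5,-229.6,62.7,-45)
s=read_state();p=s["position"]
im,d=get_image("side")
T=proj("side",[[640.5,-229.6,44],[p[0],p[1],p[2]-59],[p[0],p[1],p[2]-19]]);print(T)
c=T[0].astype(int);print(c)
cv2.imwrite("pics/s6.png",cv2.convertScaleAbs(cv2.resize(im[c[1]-70:c[1]+30,c[0]-50:c[0]+50],None,fx=6,fy=6,interpolation=cv2.INTER_CUBIC),alpha=1.4))
E
```

```text
t 24.45 p [ 639.2 -229.7  156.9] ang -44.8 gap 25.0 F [ 0.7 -0.1  0.1] q7 -0.08
shift m [0.0011 0.001  0.0942] turn 0.002
[[310.68322581 145.55355636]
 [310.65833443 128.98403805]
 [310.28544986 116.02521728]]
[310 145]
```

View pics/s6.png

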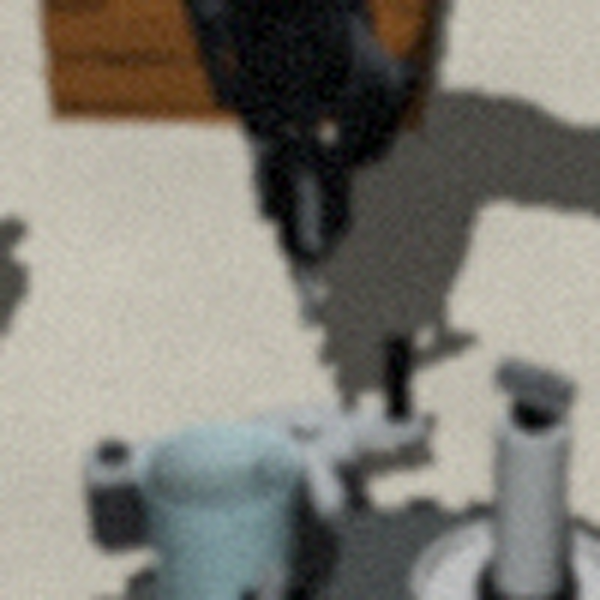

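The pin tip is at crop (312,322), above the hole at about (305,432). It sits about 2 mm towards −x, so I'll shift and lower carefully.

Call:
{"method": "jog_arm", "body": {"plan": [[0.0027,0.0006,0.02,0,-1],[0.0027,0.0006,0.04,0,-1],[0.0027,0.0006,0.05,0,-1],[0.0027,0.0006,0.055,0,-1],[0.0027,0.0006,0.06,0,-1],[0.0027,0.0006,0.064,0,-1],[0.0027,0.0006,0.064,0,-1],[0.0027,0.0006,0.064,0,-1]]}}

```text
time: 25.17
position: [642.7, -228.9, 94.0]
tool_rot: [[0.705, 0.709, 0.001], [0.709, -0.705, -0.0], [0.0, 0.001, -1.0]]
wrist_force: [-0.7, 0.5, -1.0]
finger_gap: 24.9
grasp_force: 40.0
```

```bash
python3 - <<'E'
from h import *
to(641.5,-228.2,62.7,-45)
print(np.round(read_state()["ft_torque"],2))
E
```

```text
t 25.17 p [ 642.7 -228.9   94. ] ang -44.8 gap 24.9 F [-0.7  0.5 -1. ] q7 -0.04
shift m [-0.0004 -0.0014  0.0313] turn 0.002
[0.01 0.04 0.04]
```

Call:
{"method": "jog_arm", "body": {"plan": [[0,-0.001,0.005,0,-1],[0,-0.001,0.01,0,-1],[0,-0.001,0.016,0,-1],[0,-0.001,0.022,0,-1],[0,-0.001,0.027,0,-1],[0,-0.001,0.03,0,-1],[0,-0.001,0.03,0,-1],[0,-0.001,0.03,0,-1]]}}

```text
time: 25.83
position: [641.7, -228.1, 63.1]
tool_rot: [[0.705, 0.709, 0.0], [0.709, -0.705, -0.0], [-0.0, 0.0, -1.0]]
wrist_force: [0.6, -0.2, 0.2]
finger_gap: 24.6
grasp_force: 40.1
```

```bash
python3 - <<'E'
from h import *
to(641.5,-228.2,62.7,-45)
print(np.round(read_state()["ft_torque"],2))
E
```

```text
t 25.83 p [ 641.7 -228.1   63.1] ang -44.8 gap 24.6 F [ 0.6 -0.2  0.2] q7 -0.02
shift m [-0.0002 -0.0001  0.0004] turn 0.002
[ 0.03  0.03 -0.03]
```

Nearly home with no force. I'll press another 2 mm, release, raise and retreat.

Call:
{"method": "jog_arm", "body": {"plan": [[0,0,0.001,0,-1],[0,0,0.002,0,-1],[0,0,0.002,0,-1],[0,0,0.002,0,-0.1],[0,0,0,0,0],[0,0,0,0,0.1],[0,0,0,0,0.1],[0,0,0,0,0.1]]}}

```text
time: 26.5
position: [641.7, -227.8, 63.1]
tool_rot: [[0.705, 0.709, -0.0], [0.709, -0.705, 0.0], [-0.0, -0.0, -1.0]]
wrist_force: [-1.3, 0.2, -0.4]
finger_gap: 47.2
grasp_force: 0.0
```

Call:
{"method": "jog_arm", "body": {"plan": [[0,0,-0.01,0,0.1],[0,0,-0.03,0,0.1],[0,0,-0.06,0,0.1],[0,0,-0.1,0,0.1],[0,0,-0.14,0,0.1],[-0.03,-0.02,-0.17,0,0.1],[-0.06,-0.04,-0.17,0,0.1],[-0.09,-0.05,-0.17,0,0.1]]}}

```text
time: 27.17
position: [541.6, -256.7, 236.1]
tool_rot: [[0.704, 0.71, 0.004], [0.71, -0.704, 0.0], [0.003, 0.003, -1.0]]
wrist_force: [-0.9, -0.8, -0.3]
finger_gap: 47.2
grasp_force: 0.0
```

Call:
{"method": "jog_arm", "body": {"plan": [[-0.04,-0.02,0,0,0.1],[-0.08,-0.04,0,0,0.1],[-0.12,-0.06,0,0,0.1],[-0.15,-0.07,0,0,0.1],[-0.15,-0.07,0,0,0.1],[-0.15,-0.07,0,0,0.1],[-0.15,-0.07,0,0,0.1],[-0.15,-0.07,0,0,0.1]]}}

```text
time: 27.83
position: [388.7, -313.1, 233.6]
tool_rot: [[0.704, 0.711, 0.001], [0.711, -0.704, -0.0], [0.0, 0.001, -1.0]]
wrist_force: [-0.6, -0.3, -0.1]
finger_gap: 46.7
grasp_force: 0.0
```

```bash
python3 - <<'E'
from h import *
to(641.5,-228.2,62.7,-45)
im,d=get_image("top");W=world("top",d);x,y,z=[W[...,i] for i in range(3)]
def r(n,cx,cy,h,lo,hi):
    m=(abs(x-cx)<h)&(abs(y-cy)<h)&(z>lo)&(z<hi);print(n,m.sum(),cv2.minAreaRect(np.float32(W[m][:,:2])) if m.any() else 0,np.percentile(z[m],90) if m.any() else 0)
r("knob",641,-229,22,58,120);r("post",598,-243,20,60,120);r("clip",621,60,45,150,180);r("trim",535,-110,40,145,180);r("tumb",657,-71,50,70,150)
cv2.imwrite("pics/c5.png",cv2.convertScaleAbs(cv2.resize(im[110:290,255:515],None,fx=3,fy=3,interpolation=cv2.INTER_CUBIC),alpha=1.5))
E
```

```text
t 27.83 p [ 388.7 -313.1  233.6] ang -44.7 gap 46.7 F [-0.6 -0.3 -0.1] q7 0.12
shift m [0.2381 0.1198 0.171 ] turn 0.003
knob 172 ((640.4098510742188, -231.51571655273438), (24.014629364013672, 25.029232025146484), 2.117849111557007) 84.65810836338255
post 63 ((599.2296752929688, -244.46803283691406), (12.572481155395508, 13.331923484802246), 43.356407165527344) 86.36043718004476
clip 341 ((621.776611328125, 61.1883544921875), (23.073396682739258, 49.936607360839844), 5.700634956359863) 168.829121364398
trim 135 ((533.9413452148438, -108.18887329101562), (16.754764556884766, 32.38515853881836), 47.090171813964844) 159.81203388290922
tumb 716 ((656.9745483398438, -70.36940002441406), (63.42484664916992, 64.50263214111328), 46.756072998046875) 134.86592735543252
```

View pics/c5.png

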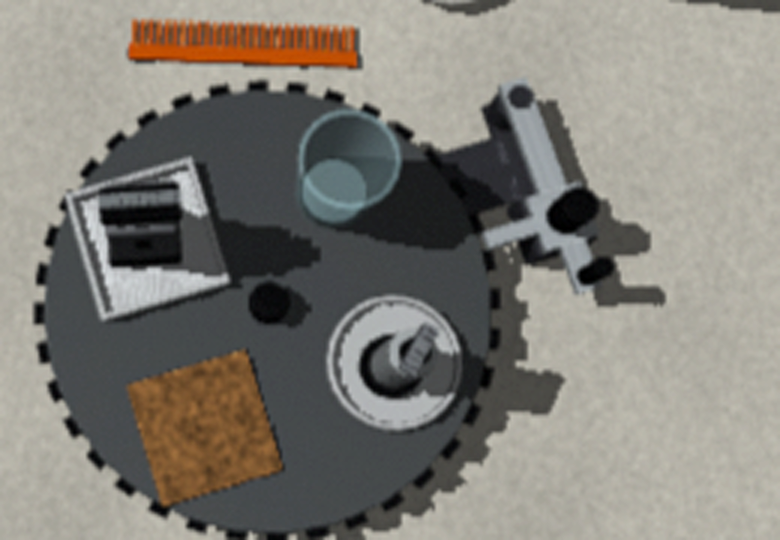

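All in place. Knob top is at z≈84, which is fully home; the clipper is 2 mm and the trimmer 2 mm from their dish centres, and the tumbler hasn't moved.

```bash
python3 -c "
from plant import *
print(job_done())"
```

```text
the job is handed in; nothing more can be done
None
```

The job is handed in, but the hand-in returned no verdict: by the last camera check the clipper and trimmer are swapped and upright, the lever is in, the pin is fully home and released, and the tumbler hasn't moved.

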